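# Build up a wheel hub on its stub axle

## Robot

A 7-joint arm with a two-finger parallel gripper is mounted at the origin on the work surface. World frame = base frame: x ahead of the robot, y to its left, z up, the work surface at z = 0. Lengths are in m, angles in rad, forces in N, time in s.
With the tool pointing down it reaches from about 0.4 to 0.75 m from the base axis. Payload 19.5 kg.
Tool frame: the origin (TCP) lies between the finger pads; the fingertips stand 11 mm ahead of it and the grasp point (between the pads) lies 8 mm behind it; x points along the fingers, y is the direction in which the jaws open and shut, and the axes are right-handed (so a half turn about x gives the same grasp; the last joint's range is limited). The gripper opens to 85 mm and grips with 20 to 120 N. Pads are 22 mm wide; open, the fingers measure 114 mm over their backs; the gripper's body (76 mm by 85 mm) begins 54 mm behind the grasp point. The pads swing forward as they close: fully open they stand 13 mm farther back than shut.
Start: joints at [-1.159, 0.707, -0.028, 1.485, 0.022, 0.951, -0.075], TCP at [0.252, 0.517, 0.242] pointing down, gripper open.
Joint ranges: [-2.71, 2.71], [-0.32, 2.16], [-1.57, 1.52], [0, 2.45], [-1.46, 4.6], [0, 2.02], [-2.83, 2.83]. Speed limits (rad/s): [1.89, 1.89, 2.57, 2.57, 3.01, 3.01, 3.01].

## Interface

Orientations are given as a unit quaternion [x, y, z, w].
In Python, from bench import env, read_camera, models gives the robot as it stands.
- The arm moves only by the shell command python3 -m inch 'ROWS' [FORCE]. ROWS is text: rows parted by semicolons, each of 5 numbers parted by spaces: the shift along the tool's x, y, z in mm, then the turn about the tool's x in degrees, then the finger opening in mm, from 0 to 85.4. In form: dx dy dz turn jaw; .... A call has 1 to 12 rows; each row shifts and turns the commanded pose from where the row before left it, along the tool's axes as they then stand; what a row does not reach is not made up. A row lasts 1/8 s, in which the tool goes at most 62.5 mm and 10.7 degrees, less where a joint would pass 70% of its speed; a pose out of reach is approached as far as the arm can. A call with a gripper value outside its range is refused whole. The fingers move at their own pace and stop on an object; FORCE is the grip in N (left out, the last holds). Time passes only in rows, so rows that do not move let the fingers close. It gives the time, the measured TCP pose, the force and the opening at its end, in the units of the state.
- env.state(): the state, without advancing time (a new reading comes with each control period).
- read_camera(name): name is "side" or "top" or "wrist"; returns a dict with "pixels" (480x640x3 uint8, blue, green, red), "z_map" (480x640 float32, m along the optical axis (not along the pixel's ray), 0 where there is no reading), "fx", "fy", "cx", "cy" (pixels), "cam_to_world" (4x4, takes a point from camera to world coordinates). Camera axes: x right, y up, looking along -z (the intrinsics and any distortion apply to the point x, -y, -z); pixel columns grow to the right and rows downward; lengths in m; the calibration is good to about 2 mm. The wrist camera is an equidistant fisheye: a pixel r from the principal point sees the ray r / f radians off the axis. A picture is of the moment at which its call begins.
- env.sign_off(): hands the job in, once; it reports no verdict.
Trained networks look in a picture, given as the dict that the camera call returned (one of the last four; its "shot" number tells which), for a name from the list of things; names that differ only in an ending like _2 or _b are one class to them, and where a whole thing is asked for, a point or a joint stands for the part that bears it (a point fixed in the world has none). Each returns a list of dicts, best first, with "p" (0 to 1); they miss things now and then, are a little off and sometimes report something else, mostly with a low value. They report only what shows in the picture. A call takes as long as a camera call. They do not tell look-alikes from the thing itself.
- models.search_frame(picture, target): "at" ([x, y, z] in m, in world coordinates, good to about 4 mm: the middle of the surface that is visible of it).
The state is a dict: "t": time; "qpos": joint angles; "qvel": joint speeds; "tau": joint torques, N m; "tool_pos": TCP position; "ee_rot": TCP orientation; "ft_force": force on the tool from outside, world axes, zero at the start; "ft_torque": the same for the moment, N m; "grip_width": finger opening in m.
Only numpy, scipy, OpenCV 4.12 (cv2) and the standard library are available. Lean on these libraries where they do the work, as an engineer would, in place of code of your own. Each camera call takes 0.05 s, during which the arm holds its last target.

## Task

Build up the wheel hub on the upright stub axle, ready for its nut: first slide the larger tapered bearing down onto the axle's shoulder, then fit the hub over it, then fit the smaller bearing into the open top of the hub, and last lay the flat washer on that bearing. Seat each part fully home before fetching the next. Leave the nut, the dust cap and the socket where they are.

Things in the scene. Friction and masses are not known exactly. Their poses are not given: they have to be found in the camera images.
- axle: Steel stub axle upright on a grey 90 x 90 x 12 mm plate (bolt heads to 20 mm), fixed to the bench. Origin: centre of the plate's underside; z up along the axle. Heights from there: 42 mm wide collar up to its flat shoulder at 30 mm (the larger bearing's seat), 26 mm thick up to 43 mm, tapering to 17 mm thick at 58 mm, so up to 82 mm, then 13 mm thread, coned at its tip (104 mm).
- hub: Dark steel hub, right way up: barrel 64 mm diameter, 52 mm high (grip it 22 to 52 mm up), flange 96 mm (8 to 16 mm up). Origin: centre of underside, z up the 30 mm through bore. Underside socket 61 mm wide, 13 deep, for the larger bearing; top socket 46 mm wide tapering to 40, 12 deep, for the smaller. 0.6 kg. Home: origin 32 mm above the axle's.
- large_bearing: Larger tapered roller bearing: steel ring, rollers in a dark cage; 54 mm diameter, 29 mm bore, 15 mm high, lying wide end down (straight 54 mm for the lower 9 mm, then tapering to 48 mm at the top), as it is to be fitted. Origin: centre of underside, z up. 0.14 kg. Home: origin 30 mm above the axle's.
- small_bearing: Smaller tapered roller bearing: like the larger but 41 mm diameter, 20 mm bore, 15 mm high, lying wide end up (36 mm at the underside, straight 41 mm for the upper 8 mm), as it is to be fitted. Origin: centre of underside, z up. 0.08 kg. Home: origin 72 mm above the axle's, its top 3 mm above the hub.
- washer: Plain flat steel washer, 38 mm diameter, 19 mm hole, 5 mm thick, lying flat. Origin: centre of its underside, z up. 0.03 kg. Home: origin 87 mm above the axle's.
- castle_nut: Bystander: steel castle nut, six-sided with a slotted crown, 24 mm across flats, 18 mm high. Origin: centre of its underside.
- dust_cap: Bystander: shallow domed steel dust cap without a hole, 52 mm diameter at the rim, 26 mm high. Origin: centre of its underside.
- deep_socket: Bystander: deep wrench socket standing on end, 34 mm diameter, 78 mm high. Origin: centre of its underside.
There are look-alikes about, which are no part of the job. Of the things shaped like the washer, the steel one is meant. What is shaped like the small_bearing but pink is not meant.

How it is judged:
By the outcome, as a careful person would: the job done as asked, in the order asked, and still so for the second after the job is handed in, with the robot touching nothing.
It also fails if it takes over 120 s, if anything falls off the work surface, if the arm or the gripper's body presses on something with over 40 N, if the wrist force passes 120 N, or if a joint passes its speed limit or range.

## Working session

There is one attempt and no reset: what is moved stays moved. The work goes in short steps, Python scripts to look and compute and a shell command to move; the robot and the scene stay as the last step left them, time stands still between calls to the robot, and variables do not carry over. Pictures are saved under pics/ and viewed, and the job is handed in when it is done.

```bash
ls; mkdir -p pics; cat > h.py <<'E'
import numpy as np, cv2
from bench import env, read_camera, models
from scipy.spatial.transform import Rotation as R
def world(p,u,v,z=None):
    z=p["z_map"][int(v),int(u)] if z is None else z
    if p.get('name')=='wrist':
        dx=u-p["cx"];dy=v-p["cy"];r=np.hypot(dx,dy);th=r/p["fx"]
        k=np.tan(th)/r if r>0 else 0
        c=np.array([dx*k*z,-dy*k*z,-z,1])
    else:
        c=np.array([(u-p["cx"])/p["fx"]*z,-(v-p["cy"])/p["fy"]*z,-z,1])
    return (p["cam_to_world"]@c)[:3]
def cloud(p,wrist=False):
    v,u=np.mgrid[0:480,0:640].astype(float);z=p["z_map"].astype(float)
    x=(u-p["cx"])/p["fx"];y=(v-p["cy"])/p["fy"]
    if wrist:
        dx=u-p["cx"];dy=v-p["cy"];r=np.hypot(dx,dy)+1e-9;k=np.tan(np.clip(r/p["fx"],0,1.5))/r;x=dx*k;y=dy*k
    P=np.stack([x*z,-y*z,-z,np.ones_like(z)],-1)@p["cam_to_world"].T
    P=P[...,:3];P[z<=0]=np.nan
    return P
E
python3 - <<'E'
from h import *
print(env.state())
for n in ["side","top"]:
    p=read_camera(n);print(n,p.keys(),p["fx"],p["cam_to_world"].round(3).tolist())
    cv2.imwrite(f"pics/{n}0.png",p["pixels"])
    for o in "axle hub large_bearing small_bearing washer castle_nut dust_cap deep_socket".split():
        print(o,[(np.round(d["at"],3).tolist(),round(d["p"],2)) for d in models.search_frame(p,o)][:4])
E
```

```text
pics
{'t': 0.0, 'qpos': array([-1.15871863,  0.70711894, -0.02760038,  1.48495701,  0.02200498,
        0.9508974 , -0.07549269]), 'qvel': array([-2.74777585e-04, -8.85986238e-04,  3.28921156e-04, -6.27194966e-04,
       -1.18903727e-03, -3.08224608e-05, -4.09389634e-04]), 'tau': array([-1.18304233e-03, -8.83230686e+01,  1.23404112e+00, -2.36161923e+01,
        1.67833449e-02,  6.67772867e-03, -1.19930425e-05]), 'tool_pos': array([0.25196464, 0.51659398, 0.24182834]), 'ee_rot': array([ 0.15868786,  0.68905288, -0.1594376 ,  0.68891505]), 'ft_force': array([ 0.2274953 , -0.99955241,  0.51716837]), 'ft_torque': array([-0.00510209, -0.00601899,  0.04154744]), 'grip_width': 0.08560318626314575}
side dict_keys(['pixels', 'z_map', 'fx', 'fy', 'cx', 'cy', 'cam_to_world', 'shot']) 560.4803780643948 [[0.981, 0.154, -0.122, 0.392], [-0.196, 0.754, -0.627, -0.813], [-0.004, 0.639, 0.769, 1.006], [0.0, 0.0, 0.0, 1.0]]
axle [([0.618, -0.372, 0.02], 0.21)]
hub [([0.438, 0.287, 0.029], 0.66), ([0.64, -0.128, 0.016], 0.2)]
large_bearing [([0.618, 0.128, 0.017], 0.6)]
small_bearing [([0.597, -0.053, 
[... 280 characters left out ...]
ict_keys(['pixels', 'z_map', 'fx', 'fy', 'cx', 'cy', 'cam_to_world', 'shot']) 594.9938588178516 [[0.026, 0.99, -0.136, 0.386], [-1.0, 0.025, -0.006, -0.017], [-0.003, 0.136, 0.991, 1.162], [0.0, 0.0, 0.0, 1.0]]
axle [([0.472, 0.009, 0.011], 0.63), ([0.439, 0.292, 0.02], 0.58)]
hub [([0.436, 0.292, 0.018], 0.77)]
large_bearing [([0.616, 0.132, 0.011], 0.8)]
small_bearing [([0.644, -0.13, 0.016], 0.75), ([0.596, -0.058, 0.012], 0.74), ([0.704, -0.202, 0.014], 0.69)]
washer [([0.415, -0.232, 0.006], 0.76), ([0.43, -0.393, 0.008], 0.75), ([0.425, -0.309, 0.007], 0.52)]
castle_nut [([0.638, 0.317, 0.013], 0.65)]
dust_cap [([0.616, -0.358, 0.021], 0.81)]
deep_socket [([0.673, 0.007, 0.058], 0.59)]
```

View pics/side0.png

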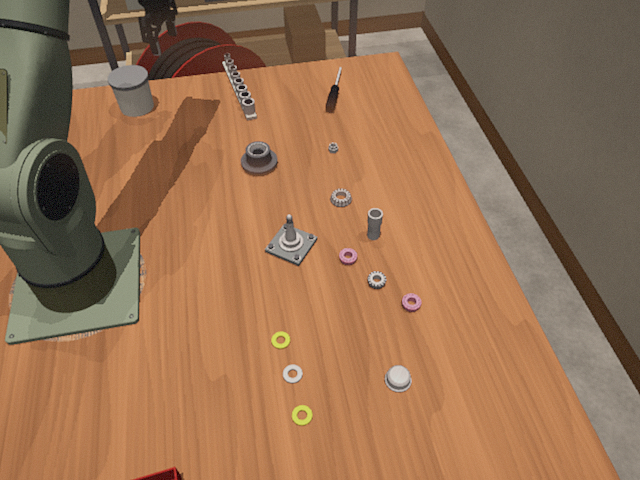

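View pics/top0.png

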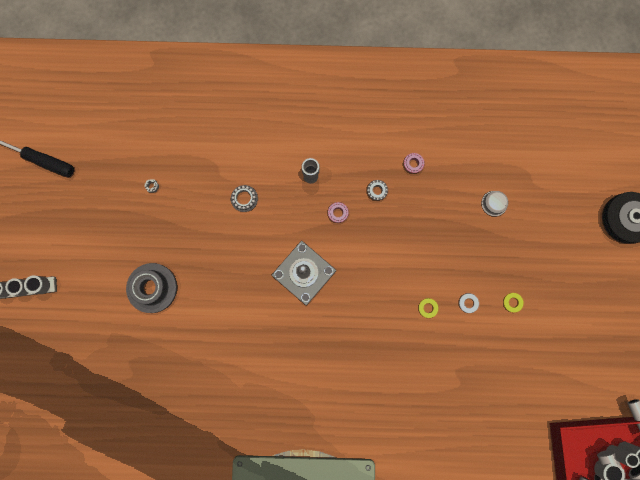

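The side view shows the axle at (291,240), hub at (259,157) and large bearing at (341,198). The steel small bearing is at (377,280), between pink look-alikes at (348,256) and (411,302). The steel washer is at (293,373), between yellow ones at (281,340) and (302,415). The top view agrees: axle (304,272), hub (151,288), large bearing (244,198), small bearing (377,190), washer (469,303).

```bash
cat >> h.py <<'E'
def fit(P,c,r,zlo,zhi):
    m=(np.hypot(P[...,0]-c[0],P[...,1]-c[1])<r)&(P[...,2]>zlo)&(P[...,2]<zhi)
    Q=P[m]
    if len(Q)<5: return None
    (cx,cy),rad=cv2.minEnclosingCircle((Q[:,:2]*1000).astype(np.float32))
    return len(Q),np.round([cx,cy,2*rad],1),np.round(np.percentile(Q[:,2]*1000,[2,50,98]),1)
E
python3 - <<'E'
from h import *
print(R.from_quat(env.state()['ee_rot']).as_matrix().round(3))
for n in ["side","top"]:
    p=read_camera(n);P=cloud(p)
    m=(abs(P[...,0]-.52)<.05)&(abs(P[...,1]-.13)<.04); print(n,'table z',np.nanmedian(P[...,2][m]),np.nanstd(P[...,2][m]))
    for o,c,r,lo,hi in [('axletop',(.472,.005),.06,.05,.12),('shoulder',(.472,.005),.06,.025,.04),('hub barrel',(.437,.29),.06,.04,.07),('hubtop',(.437,.29),.06,.048,.07),('hubfl',(.437,.29),.065,.005,.07),('LB',(.616,.131),.05,.004,.03),('LBtop',(.616,.131),.05,.012,.03),('SB',(.642,-.13),.035,.004,.03),('SBtop',(.642,-.13),.035,.012,.03),('W',(.42,-.308),.03,.003,.02)]:
        print(o,fit(P,c,r,lo,hi))
E
```

```text
[[-0.     0.438  0.899]
 [-0.     0.899 -0.438]
 [-1.    -0.    -0.   ]]
side table z 0.0013173131389474513 0.0020818600872336396
axletop (155, array([474.8,   8.7,  22.3]), array([ 50.7,  76.4, 106. ]))
shoulder (150, array([489.1,  10.4,  69.8]), array([25.3, 30.9, 38.3]))
hub barrel (351, array([436.6, 303.2,  70.2]), array([40.8, 50.4, 56.9]))
hubtop (226, array([434.7, 302.9,  69.4]), array([48.4, 52.5, 57.3]))
hubfl (967, array([436.8, 290.6, 127.8]), array([ 5.5, 27.7, 56. ]))
LB (310, array([614.7, 130.6,  97.2]), array([ 4.1, 12.8, 19.7]))
LBtop (166, array([620.4, 133.6,  52. ]), array([12.5, 15.4, 20.3]))
SB (262, array([ 642.7, -130.1,   68.8]), array([ 4.1, 14.9, 19.7]))
SBtop (179, array([ 641.3, -129.2,   42. ]), array([12.9, 16.1, 19.9]))
W (270, array([ 419.5, -308.2,   59.2]), array([3. , 5.5, 9.6]))
top table z 0.0005959798137378236 0.002232803387281345
axletop (114, array([474.6,  11. ,  23.1]), array([ 50.3,  84.3, 105.8]))
shoulder (234, array([475.1,  10.2,  42.2]), array([26.6, 30.7, 34.4]))
hub barrel (723, array([438. , 302.7,  65.6]), array([40.4, 51.4, 56.8]))
hubtop (507, array([438. , 302.7,  65.6]), array([48.5, 52.5, 57. ]))
hubfl (1909, array([438.3, 289.4, 127.2]), array([ 6.4, 21.8, 55.7]))
LB (456, array([616.4, 130.6,  98.4]), array([ 4.1, 12.7, 20.2]))
LBtop (245, array([619.1, 132.4,  49.7]), array([12.3, 15.9, 20.4]))
SB (309, array([ 641.9, -130.2,   69.4]), array([ 4.2, 14.5, 19.5]))
SBtop (225, array([ 641.4, -129.7,   40.9]), array([12.2, 15.5, 19.6]))
W (293, array([ 420.1, -308.1,   59.8]), array([3.1, 5.4, 9. ]))
```

```bash
python3 -m inch '0 -18 50 0 85;0 -18 50 0 85;0 -18 50 0 85;0 -18 50 0 85;0 -18 50 0 85;0 -18 50 0 85;0 -18 50 0 85;0 -18 50 0 85;0 -18 50 0 85;0 -18 50 0 85;40 0 0 0 85;0 0 0 0 85' 40
cat >> h.py <<'E'
def wr(name,c=None):
    p=read_camera("wrist");p['name']='wrist';cv2.imwrite(f"pics/{name}.png",p["pixels"]);return p
def delta(target,yaw=0):
    """world mm target TCP -> tool-axis shift"""
    s=env.state();M=R.from_quat(s['ee_rot']).as_matrix()
    return (M.T@(np.array(target)-s['tool_pos']*1000)).round(1)
E
python3 - <<'E'
from h import *
p=wr('w1');P=cloud(p,True);print(p['fx'],p['cx'],p['cy'],p['cam_to_world'].round(3))
print([(np.round(d["at"],3).tolist(),round(d["p"],2)) for d in models.search_frame(p,"large_bearing")])
for lo,hi in((.004,.03),(.012,.03)):print(fit(P,(.62,.132),.04,lo,hi))
s=env.state();print(s['tool_pos'],s['qpos'].round(2),R.from_quat(s['ee_rot']).as_matrix().round(3))
E
```

```text
t: 2.5
tool_pos: [0.6215, 0.1355, 0.2002]
ee_rot: [0.158, 0.69, -0.16, 0.688]
ft_force: [-0.3, 0.7, 1.1]
grip_width: 0.0846
371.64829954431775 315.744889669089 235.75861268926772 [[ 0.438 -0.865 -0.243  0.559]
 [ 0.899  0.422  0.12   0.166]
 [-0.002 -0.271  0.962  0.333]
 [ 0.     0.     0.     1.   ]]
[([0.622, 0.135, 0.012], 0.58)]
(1738, array([622. , 134.5,  54.5]), array([ 4.2, 15.1, 17.2]))
(1330, array([622. , 134. ,  49.6]), array([12.9, 15.4, 17.3]))
[0.62251923 0.13646705 0.2033846 ] [-0.22  0.85 -0.1   1.28  0.09  1.01  0.78] [[ 0.     0.438  0.899]
 [ 0.     0.899 -0.438]
 [-1.     0.     0.   ]]
```

View pics/w1.png

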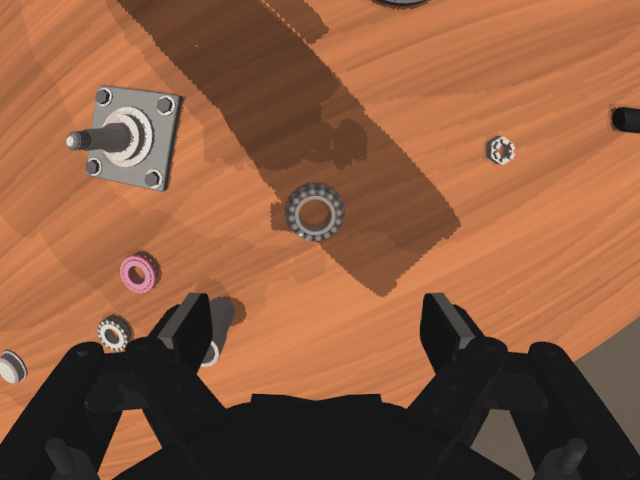

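The wrist view shows the large bearing at (315,212), well clear of anything else. The fit agrees with the top and side views. Next I'll lower with a narrower jaw and measure where the fingertips really are.

```bash
python3 -m inch '50 0 0 0 62;50 0 0 0 62;0 0 0 0 62;0 0 0 0 62'
python3 - <<'E'
from h import *
for i in range(3): print(env.state()['tool_pos']*1000)
p=wr('w2');P=cloud(p,True);s=env.state();print(s['tool_pos']*1000,s['grip_width'])
for lo,hi in((.004,.03),(.012,.03)):print(fit(P,(.622,.134),.04,lo,hi))
M=R.from_quat(s['ee_rot']).as_matrix()
T=(P.reshape(-1,3)-s['tool_pos'])@M*1000
m=(abs(T[:,0])<40)&(abs(T[:,2])<14)&(abs(T[:,1])<60)&(abs(T[:,1])>25)
for sg in(1,-1):
    q=T[m&(T[:,1]*sg>0)];print(len(q),q.min(0).round(1),q.max(0).round(1),np.percentile(q[:,0],[95,98,99.5]).round(1))
print('d',delta([622,134,12]))
E
```

```text
t: 3.1
tool_pos: [0.6236, 0.1364, 0.1051]
ee_rot: [0.159, 0.688, -0.158, 0.69]
ft_force: [-0.1, -0.7, 0.1]
grip_width: 0.0622
[623.6308597  136.3775817  105.10757508]
[623.6308597  136.3775817  105.10757508]
[623.6308597  136.3775817  105.10757508]
[623.71437922 136.2822012  105.20960121] 0.06180248274322401
(3459, array([621.8, 134.1,  53.9]), array([ 4.3, 15. , 17.1]))
(2623, array([621.7, 134.4,  49.1]), array([12.7, 15.4, 17.2]))
2926 [-40.   30.9 -14. ] [ 5.5 58.2 11.4] [-0.5  2.1  4. ]
2926 [-40.  -57.7 -13.9] [  5.4 -29.9  11.3] [-0.3  2.2  4.2]
d [93.2 -3.  -0.8]
```

View pics/w2.png

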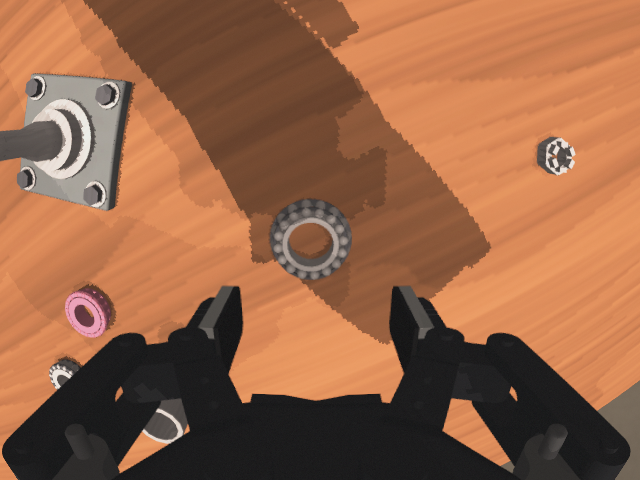

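```bash
python3 -m inch '30 -3 -1 0 62;35 0 0 0 62;20 0 0 0 62;10 0 0 0 62;0 0 0 0 62;0 0 0 0 48;0 0 0 0 48;0 0 0 0 48' 40
python3 -m inch '-40 0 0 0 48;-40 0 0 0 48;-40 0 0 0 48;0 0 0 0 48'
python3 - <<'E'
from h import *
p=wr('w3');P=cloud(p,True);s=env.state();t=s['tool_pos'];print(t*1000,s['grip_width'])
M=R.from_quat(s['ee_rot']).as_matrix()
T=(P-t)@M*1000
m=(abs(T[...,0])<14)&(abs(T[...,2])<35)&(abs(T[...,1])<26)
q=T[m];print(len(q),np.percentile(q,[1,50,99],axis=0).round(1), [ (a,q[(q[:,0]>a)&(q[:,0]<=a+2),2].round(1).min() if ((q[:,0]>a)&(q[:,0]<=a+2)).any() else 0) for a in range(-12,12,2)])
for lo,hi in((.05,.13),(.09,.13),(.025,.036)):print(fit(P,(.475,.01),.045,lo,hi))
print([(np.round(d["at"],3).tolist(),round(d["p"],2)) for d in models.search_frame(p,"large_bearing")])
E
```

```text
t: 4.15
tool_pos: [0.6209, 0.1336, 0.0087]
ee_rot: [0.159, 0.689, -0.159, 0.689]
ft_force: [-1.7, -0.4, 7.7]
grip_width: 0.0514
t: 4.65
tool_pos: [0.6217, 0.1338, 0.1309]
ee_rot: [0.16, 0.687, -0.158, 0.691]
ft_force: [0.1, -0.2, -1.0]
grip_width: 0.0515
[620.8828971  133.6262381  128.88008093] 0.05077506779406137
10749 [[-11.  -24.8 -24.5]
 [ -7.8  -0.1  -5.4]
 [  5.1  24.2  23.2]] [(-12, np.float64(-21.1)), (-10, np.float64(-22.6)), (-8, np.float64(-22.9)), (-6, np.float64(-23.1)), (-4, np.float64(-24.4)), (-2, np.float64(-24.8)), (0, np.float64(-24.9)), (2, np.float64(-25.6)), (4, np.float64(-25.5)), (6, np.float64(-19.3)), (8, 0), (10, 0)]
(1757, array([478.1,  12.7,  22.4]), array([ 50.9,  80.1, 104.3]))
(544, array([478. ,  12.3,  14.9]), array([ 90.5,  99.6, 105. ]))
(1239, array([477.3,  12. ,  43.1]), array([25.7, 30.2, 35. ]))
[([0.622, 0.138, 0.135], 0.96), ([0.638, 0.315, 0.012], 0.67)]
```

View pics/w3.png

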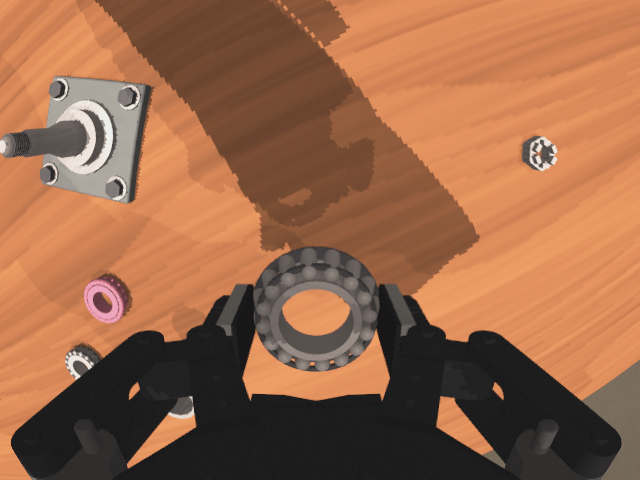

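The bearing is held level, centred between the pads at (315,310). Now I'll stop beside the axle for a close wrist view before placing.

```bash
python3 -m inch '-20 -10 0 0 48;0 -40 0 0 48;0 -40 0 0 48;0 -40 0 0 48;0 -43 -4 0 48;0 0 0 0 48;0 0 0 0 48'
python3 - <<'E'
from h import *
p=wr('w4');P=cloud(p,True);s=env.state();t=s['tool_pos'];print(t*1000,s['grip_width'])
for lo,hi in((.05,.13),(.06,.08),(.09,.13),(.027,.036)):print(fit(P,(.475,.01),.045,lo,hi))
M=R.from_quat(s['ee_rot']).as_matrix()
T=(P-t)@M*1000
m=(abs(T[...,0]+9)<1.5)&(abs(T[...,2])<35)&(abs(T[...,1])<24.5);q=T[m]
print(np.percentile(q,[0.5,50,99.5],axis=0).round(1),len(q))
print(delta([477,11.5,150]))
E
```

```text
t: 5.62
tool_pos: [0.541, -0.0202, 0.1478]
ee_rot: [0.159, 0.689, -0.159, 0.689]
ft_force: [-0.2, 1.0, -1.4]
grip_width: 0.0515
[541.1087611  -19.7820829  147.65573278] 0.05109101907492676
(1012, array([477.2,  11.3,  22.5]), array([ 50.5, 101.1, 105.3]))
None
(679, array([477.2,  11.1,  14.4]), array([ 98.7, 102.7, 105.4]))
(1779, array([477.2,  11.2,  42.4]), array([29. , 30.4, 31.9]))
[[ -9.2 -21.9 -21.6]
 [ -7.9  -1.   -3.3]
 [ -7.5  22.   22.5]] 1345
[ -2.4   0.  -71.3]
```

View pics/w4.png

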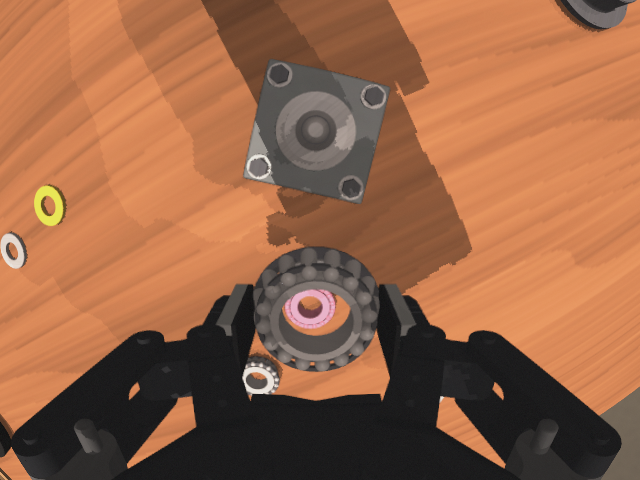

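The axle reads (477.2, 11.2) in the wrist frame with its shoulder at z = 30.4, and in the picture its tip is at (315,130). Moving over it.

```bash
python3 -m inch '0 0 -36 0 48;0 0 -35 0 48;0 0 0 0 48;10 0 0 0 48;10 0 0 0 48;0 0 0 0 48'
python3 - <<'E'
from h import *
p=wr('w5');P=cloud(p,True);s=env.state();t=s['tool_pos'];print(t*1000,s['grip_width'],s['ft_force'])
M=R.from_quat(s['ee_rot']).as_matrix()
T=(P-t)@M*1000
q=T[(T[...,0]>-10)&(T[...,0]<-6)&(abs(T[...,2])<30)&(abs(T[...,1])<24.5)]
print('brg',np.percentile(q,[0.5,50,99.5],axis=0).round(1),len(q))
q=T[(P[...,2]>.095)&(P[...,2]<.107)&(abs(T[...,2])<12)&(abs(T[...,1])<12)]
print('tip',np.percentile(q,[0.5,50,99.5],axis=0).round(1),len(q))
E
```

```text
t: 6.42
tool_pos: [0.4769, 0.0108, 0.1262]
ee_rot: [0.159, 0.69, -0.159, 0.688]
ft_force: [0.0, -0.8, -0.7]
grip_width: 0.0513
[477.03038376  10.80112567 126.73929098] 0.05118552815714401 [ 0.3518031  -0.60101524 -0.8541378 ]
brg [[ -8.4 -22.4 -22.6]
 [ -6.7   0.5  -3. ]
 [ -6.   22.9  22.7]] 3760
tip [[21.1 -5.5 -0.6]
 [22.8  0.5  2.1]
 [28.1  6.5  7. ]] 211
```

View pics/w5.png

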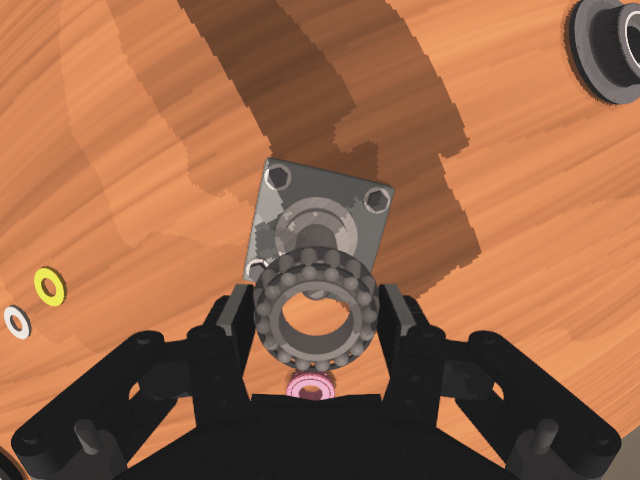

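Aligned: the tip just shows through the bore at (315,295). Descending.

```bash
python3 -m inch '15 0 0 0 48;15 0 0 0 48;15 0 0 0 48;0 0 0 0 48'; python3 -m inch '10 0 0 0 48;10 0 0 0 48;10 0 0 0 48;4 0 0 0 48;0 0 0 0 48'
```

```text
t: 6.98
tool_pos: [0.4768, 0.0108, 0.0818]
ee_rot: [0.159, 0.689, -0.159, 0.689]
ft_force: [-0.1, 0.4, -0.6]
grip_width: 0.0512
t: 7.6
tool_pos: [0.477, 0.0109, 0.0481]
ee_rot: [0.159, 0.689, -0.159, 0.689]
ft_force: [0.0, 0.4, -2.1]
grip_width: 0.0512
```

Release, then rise and look.

```bash
python3 -m inch '0 0 0 0 66;0 0 0 0 66;-8 0 0 0 66;-25 0 0 0 66;-30 0 0 0 66;-40 0 0 0 66;0 0 0 0 66'
python3 - <<'E'
from h import *
s=env.state();print(s['tool_pos'],s['ft_force'])
for n in ['side','top','wrist']:
    p=read_camera(n);P=cloud(p,n=='wrist');cv2.imwrite(f'pics/rel_{n}.png',p['pixels'])
    for lo,hi in((.027,.08),(.04,.052)):print(n,fit(P,(.476,.011),.032,lo,hi))
    Q=P[(abs(np.hypot(P[...,0]-.476,P[...,1]-.011)-.0195)<.003)&(P[...,2]>.02)&(P[...,2]<.08)]; print(np.percentile(Q[:,2],[10,50,90,98])*1000)
E
```

```text
t: 8.48
tool_pos: [0.4779, 0.0109, 0.154]
ee_rot: [0.16, 0.688, -0.159, 0.69]
ft_force: [0.1, 0.0, -0.4]
grip_width: 0.0661
[0.4779485  0.01088327 0.15403215] [ 0.06700212  0.04613706 -0.39021623]
side (387, array([475.5,   9. ,  54.2]), array([32.1, 45.3, 75.3]))
side (220, array([475.4,   9.2,  52.2]), array([40.6, 45.7, 51.2]))
[22.42907992 44.84514671 48.13180752 50.55746778]
top None
top NoneTraceback (most recent call last):
  File "<stdin>", line 6, in <module>
    return _quantile_unchecked(
        a, q, axis, out, overwrite_input, method, keepdims, weights)
    return _ureduce(a,
                    func=_quantile_ureduce_func,
    ...<5 lines>...
                    overwrite_input=overwrite_input,
                    method=method)
    r = func(a, **kwargs)
    result = _quantile(arr,
                       quantiles=q,
    ...<2 lines>...
                       out=out,
                       weights=wgt)
    slices_having_nans = np.isnan(arr[-1, ...])
                                  ~~~^^^^^^^^^
IndexError: index -1 is out of bounds for axis 0 with size 0
```

```bash
python3 -m inch '-20 40 0 0 85;0 40 0 0 85;0 0 0 0 85'
python3 - <<'E'
from h import *
p=wr('w6');P=cloud(p,True)
for lo,hi in((.027,.08),(.043,.052)):print(fit(P,(.477,.011),.032,lo,hi))
a=np.hypot(P[...,0]-.4772,P[...,1]-.0112);Q=P[(a>.0165)&(a<.022)&(P[...,2]>.035)&(P[...,2]<.06)]
A=np.c_[Q[:,:2]-[.4772,.0112],np.ones(len(Q))];c=np.linalg.lstsq(A,Q[:,2],rcond=None)[0];print('plane',c.round(4),len(Q))
E
```

```text
t: 8.95
tool_pos: [0.5123, 0.0855, 0.1704]
ee_rot: [0.158, 0.69, -0.158, 0.689]
ft_force: [-0.0, -0.5, 0.1]
grip_width: 0.0849
(3206, array([478.2,  11.9,  53.9]), array([32.5, 45.1, 75.7]))
(1756, array([478.1,  11.4,  49. ]), array([43.3, 45.5, 50.9]))
plane [ 0.0092 -0.0159  0.0447] 887
```

View pics/w6.png

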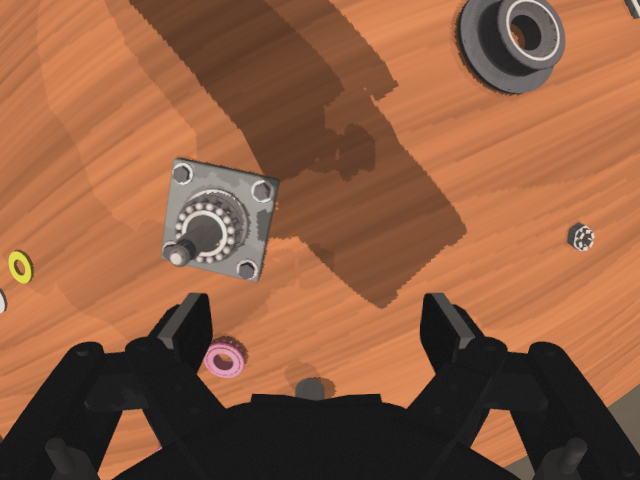

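The large bearing is seated and level at (203,232), with its top at z = 45. On to the hub.

```bash
python3 -m inch '0 40 -24 0 85;0 40 -24 0 85;0 40 -24 0 85;0 42 -24 0 85;0 0 0 0 85;0 0 0 0 85'
python3 - <<'E'
from h import *
p=wr('w7');P=cloud(p,True);print(env.state()['tool_pos']*1000)
for lo,hi in((.004,.07),(.03,.07),(.049,.058)):print(fit(P,(.437,.300),.065,lo,hi))
print([(np.round(d["at"],3).tolist(),round(d["p"],2)) for d in models.search_frame(p,"hub")])
E
```

```text
t: 9.75
tool_pos: [0.4969, 0.2691, 0.1707]
ee_rot: [0.159, 0.689, -0.16, 0.689]
ft_force: [0.0, -1.0, -0.7]
grip_width: 0.0849
[497.09105316 268.89299803 170.90918103]
(10830, array([439.6, 303.9,  96.8]), array([15.7, 39.7, 53.5]))
(5644, array([439.8, 303.7,  64.6]), array([38.9, 51.8, 53.7]))
(3749, array([439.8, 303.7,  64.6]), array([49.7, 52.4, 53.9]))
[([0.438, 0.304, 0.038], 0.69)]
```

View pics/w7.png

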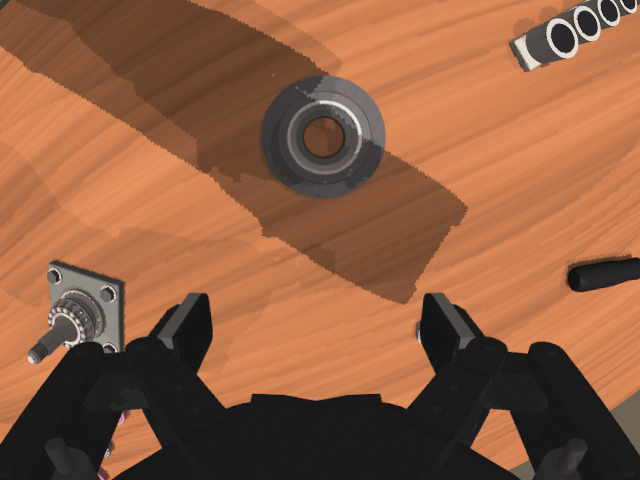

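Hub at (324,137) in the picture, (439.7, 303.8) in the world, top at z = 52.4. Going down over the barrel.

```bash
python3 -m inch '0 3 -34 0 85;0 3 -33 0 85;30 0 0 0 85;30 0 0 0 85;0 0 0 0 85'
python3 -c "
from h import *
print(delta([439.7,303.8,32]))
p=wr('w8')"
```

```text
t: 10.48
tool_pos: [0.439, 0.3039, 0.1101]
ee_rot: [0.159, 0.69, -0.16, 0.688]
ft_force: [-0.2, -0.4, 0.2]
grip_width: 0.0849
[78.1  0.4  0.8]
```

View pics/w8.png

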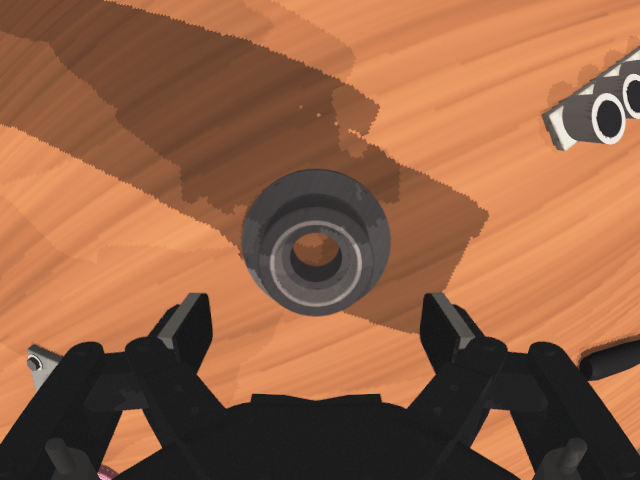

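The hub is centred between the fingers, ring at (315,262). Down, grip, lift.

```bash
python3 -m inch '25 0 0 0 85;25 0 0 0 85;20 0 0 0 85;7 0 0 0 85;0 0 0 0 85;0 0 0 0 58;0 0 0 0 58;0 0 0 0 58;0 0 0 0 58' 80
python3 -m inch '-20 0 0 0 58;-40 0 0 0 58;-45 0 0 0 58;-45 0 0 0 58;0 0 0 0 58;0 0 0 0 58'
python3 - <<'E'
from h import *
p=wr('w9');P=cloud(p,True);s=env.state();t=s['tool_pos'];print(t*1000,s['grip_width'])
M=R.from_quat(s['ee_rot']).as_matrix();T=(P-t)@M*1000
m=(abs(T[...,0])<40)&(abs(T[...,2])<60)&(abs(T[...,1])<28);q=T[m]
top=np.percentile(q[:,0],2);print('top',top)
q=q[q[:,0]<top+3];print(np.percentile(q,[.5,50,99.5],axis=0).round(1))
print(delta([477.2,11.2,180]))
E
```

```text
t: 11.65
tool_pos: [0.4396, 0.3052, 0.0358]
ee_rot: [0.16, 0.689, -0.159, 0.689]
ft_force: [-3.6, -2.8, 23.1]
grip_width: 0.0614
t: 12.4
tool_pos: [0.439, 0.305, 0.1837]
ee_rot: [0.159, 0.689, -0.159, 0.689]
ft_force: [-0.4, 0.1, -5.0]
grip_width: 0.0613
[438.85956896 304.96119994 183.28963039] 0.061359175837502104
top -17.819531589748614
[[-18.3 -27.7 -30.9]
 [-16.9  -0.   -9.6]
 [-14.9  27.7  30.5]]
[   3.6 -247.2  163.2]
```

View pics/w9.png

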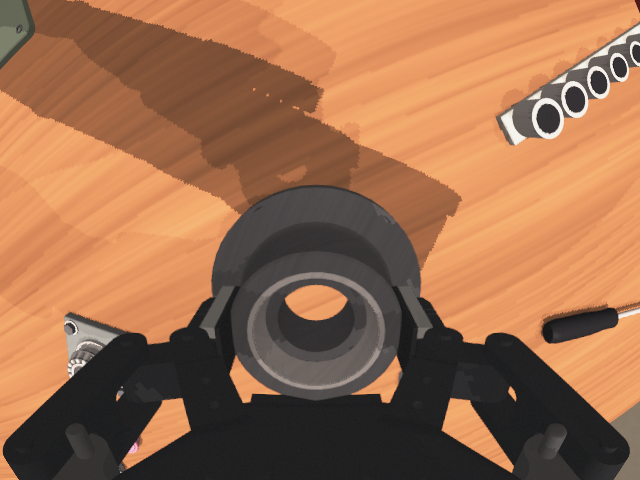

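Hub held level: top 17.5 mm behind the TCP, so its underside is 34.5 mm ahead. Carrying it over the axle.

```bash
python3 -m inch '0 -31 20 0 58;0 -31 20 0 58;0 -31 20 0 58;0 -31 20 0 58;0 -31 20 0 58;0 -31 20 0 58;0 -31 20 0 58;0 -30 23 0 58;0 0 0 0 58;0 0 0 0 58'
python3 - <<'E'
from h import *
p=wr('w10');P=cloud(p,True);s=env.state();t=s['tool_pos'];print(t*1000,s['grip_width'])
M=R.from_quat(s['ee_rot']).as_matrix();T=(P-t)@M*1000
m=(abs(T[...,0])<30)&(abs(T[...,2])<60)&(abs(T[...,1])<27);q=T[m]
q=q[q[:,0]<-14.5];print(np.percentile(q,[.5,50,99.5],axis=0).round(1))
q=P[(P[...,2]>.09)&(P[...,2]<.108)&(np.hypot(P[...,0]-.477,P[...,1]-.011)<.02)];print('tip',len(q),np.median(q,0) if len(q) else 0)
print(delta([477.2,11.2,180]))
E
```

```text
t: 13.7
tool_pos: [0.4771, 0.0122, 0.1836]
ee_rot: [0.159, 0.69, -0.159, 0.688]
ft_force: [1.3, 1.2, -4.9]
grip_width: 0.0608
[477.18122145  12.58135491 183.7270239 ] 0.06121776178206088
[[-17.9 -26.8 -30.8]
 [-16.3   0.2 -10.7]
 [-14.6  26.7  30.5]]
tip 0 0
[ 3.7 -1.2  0.6]
```

View pics/w10.png

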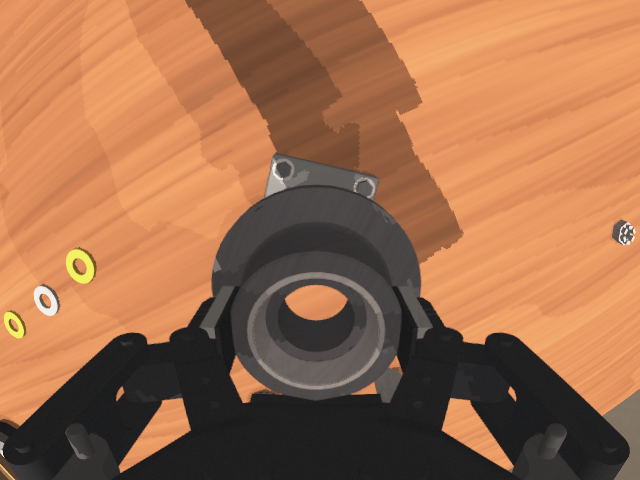

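```bash
python3 -m inch '20 -1 0 0 58;15 0 0 0 58;5 0 0 0 58;0 0 0 0 58'
python3 -c "
from h import *
p=wr('w11');print(delta([477.2,11.2,66.5]))"
```

```text
t: 14.25
tool_pos: [0.477, 0.0114, 0.1443]
ee_rot: [0.159, 0.689, -0.159, 0.689]
ft_force: [0.5, -0.0, -4.2]
grip_width: 0.0609
[78.1 -0.   0.1]
```

View pics/w11.png

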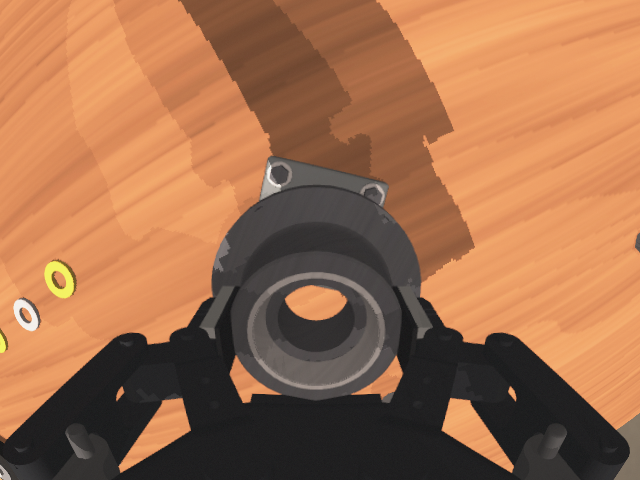

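The tip is still hidden by the bore, whose opening is at (316,302). The position matches the measured axle centre, so I'm descending while watching force.

```bash
python3 -m inch '10 0 0 0 58;10 0 0 0 58;0 0 0 0 58'; python3 -c "
from h import *
p=wr('w12')"; python3 -m inch '8 0 0 0 58;8 0 0 0 58;8 0 0 0 58;8 0 0 0 58;0 0 0 0 58'
```

```text
t: 14.68
tool_pos: [0.4767, 0.0109, 0.1235]
ee_rot: [0.159, 0.689, -0.159, 0.688]
ft_force: [-0.5, -0.1, -4.6]
grip_width: 0.0613
t: 15.35
tool_pos: [0.4768, 0.0109, 0.0917]
ee_rot: [0.159, 0.689, -0.159, 0.689]
ft_force: [0.2, 0.2, -4.0]
grip_width: 0.0612
```

View pics/w12.png

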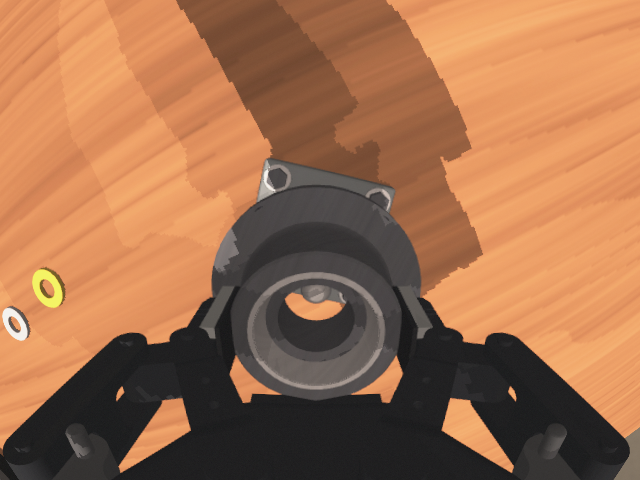

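The tip entered the bore at (316,293) and the force shows nothing but the hub's weight. Continuing.

```bash
python3 -m inch '8 0 0 0 58;8 0 0 0 58;4 0 0 0 58;0 0 0 0 58'; python3 -m inch '2 0 0 0 58;2 0 0 0 58;0 0 0 0 58'
```

```text
t: 15.85
tool_pos: [0.4769, 0.0109, 0.072]
ee_rot: [0.159, 0.689, -0.159, 0.689]
ft_force: [0.3, -0.2, -5.3]
grip_width: 0.0613
t: 16.23
tool_pos: [0.477, 0.0109, 0.0682]
ee_rot: [0.159, 0.689, -0.159, 0.689]
ft_force: [0.3, -0.6, -4.8]
grip_width: 0.0614
```

```bash
python3 -m inch '1 0 0 0 58;1 0 0 0 58;0 0 0 0 58'; python3 -m inch '0 0 0 0 85;0 0 0 0 85;0 0 0 0 85;0 0 0 0 85'
python3 - <<'E'
from h import *
p=wr('w13');P=cloud(p,True)
for lo,hi in((.03,.09),(.078,.092),):print(fit(P,(.477,.011),.05,lo,hi))
a=np.hypot(P[...,0]-.4772,P[...,1]-.0112);Q=P[(a>.025)&(a<.031)&(P[...,2]>.07)&(P[...,2]<.095)]
A=np.c_[Q[:,:2]-[.4772,.0112],np.ones(len(Q))];c=np.linalg.lstsq(A,Q[:,2],rcond=None)[0];print('plane',c.round(4),len(Q))
E
```

```text
t: 16.6
tool_pos: [0.4772, 0.0109, 0.0677]
ee_rot: [0.159, 0.689, -0.159, 0.689]
ft_force: [-7.3, -0.2, 37.2]
grip_width: 0.061
t: 17.1
tool_pos: [0.4771, 0.0109, 0.0662]
ee_rot: [0.159, 0.689, -0.159, 0.689]
ft_force: [0.9, -0.6, -0.3]
grip_width: 0.0852
(35880, array([476. ,  11.5,  99.4]), array([47.7, 73.1, 86.6]))
(15656, array([468.6,  15.1,  97.5]), array([78.5, 84.3, 90.6]))
plane [ 0.0174 -0.0041  0.0843] 6975
```

View pics/w13.png

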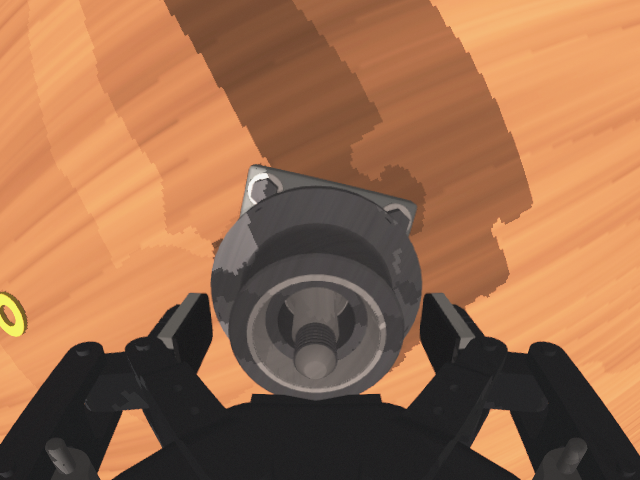

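The hub is home: top at z = 84.3, which puts its origin at 32, level to within 1°, with the axle tip showing through it at (315,365). Rise, turn 30° so the jaws clear the pink rings, and go to the small bearing.

```bash
python3 -m inch '-25 0 0 0 85;-30 0 0 0 85;-30 0 0 0 85;-25 0 0 10 70;0 0 0 10 70;0 0 0 10 70;0 14 50 0 70;0 15 52 0 70;0 15 53 0 70;0 15 53 0 70;0 0 0 0 70;0 0 0 0 70'
python3 - <<'E'
from h import *
p=wr('w14');P=cloud(p,True);s=env.state();print(s['tool_pos']*1000,s['qpos'].round(2));print(R.from_quat(s['ee_rot']).as_matrix().round(3))
for lo,hi in((.004,.03),(.012,.03)):print(fit(P,(.642,-.129),.035,lo,hi))
print([(np.round(d["at"],3).tolist(),round(d["p"],2)) for d in models.search_frame(p,"small_bearing")])
E
```

```text
t: 18.65
tool_pos: [0.6418, -0.1281, 0.1759]
ee_rot: [0.332, 0.625, -0.332, 0.624]
ft_force: [-0.3, 0.4, -0.1]
grip_width: 0.0701
[ 641.74636311 -127.73055035  176.18067662] [ 0.15  0.91  0.01  1.24 -0.01  0.99  0.75]
[[-0.001  0.829  0.56 ]
 [ 0.     0.56  -0.829]
 [-1.    -0.    -0.001]]
(1552, array([ 643.9, -128.9,   41.6]), array([ 7.2, 15.2, 16.8]))
(1467, array([ 643.9, -128.8,   41.5]), array([12.8, 15.3, 16.8]))
[([0.595, -0.055, 0.012], 0.86), ([0.698, -0.197, 0.021], 0.79), ([0.642, -0.127, 0.018], 0.74)]
```

View pics/w14.png

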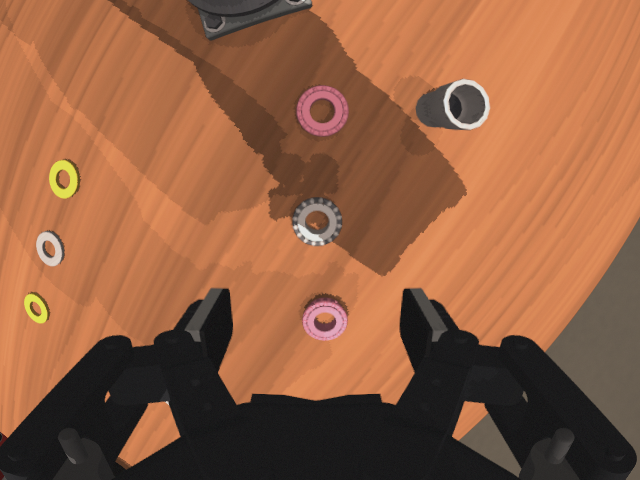

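The steel bearing is at (317,221), world (643.9, −128.8), and the jaws close across the row of pink rings. Descending.

```bash
python3 -m inch '40 1 2 0 58;40 0 0 0 58;30 0 0 0 58;0 0 0 0 58;0 0 0 0 58'
python3 -c "
from h import *
p=wr('w15');P=cloud(p,True);s=env.state();t=s['tool_pos'];print(t,s['grip_width'])
for lo,hi in((.004,.03),(.012,.03)):print(fit(P,(.642,-.129),.03,lo,hi))
M=R.from_quat(s['ee_rot']).as_matrix();T=(P.reshape(-1,3)-t)@M*1000
m=(abs(T[:,0])<40)&(abs(T[:,2])<9)&(abs(T[:,1])<60)&(abs(T[:,1])>25)
print(np.percentile(T[m][:,0],[98,99.5,100]))
print(delta([643.9,-128.8,18.5]))"
```

```text
t: 19.38
tool_pos: [0.6448, -0.1294, 0.068]
ee_rot: [0.332, 0.624, -0.332, 0.625]
ft_force: [0.6, 0.7, -0.6]
grip_width: 0.0575
[ 0.64488679 -0.12954374  0.0680829 ] 0.05787175480721572
(3595, array([ 643.7, -129.2,   41.8]), array([ 6.9, 15.2, 16.7]))
(3354, array([ 643.7, -129.2,   41.8]), array([13. , 15.3, 16.7]))
[4.16004765 5.46572545 6.39050131]
[49.6 -0.5 -1.2]
```

View pics/w15.png

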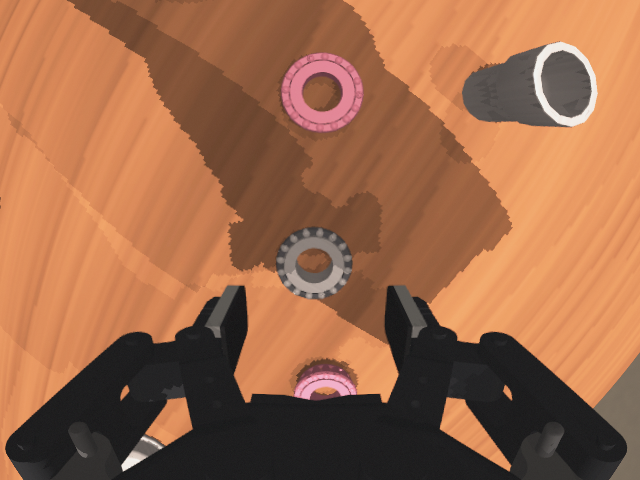

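Bearing centred at (315,263), pads clear of the pink one. Down 50, grip, lift.

```bash
python3 -m inch '25 0 -1 0 58;20 0 0 0 58;5 0 0 0 58;0 0 0 0 58;0 0 0 0 36;0 0 0 0 36;0 0 0 0 36;0 0 0 0 36' 40
python3 -m inch '-15 0 0 0 36;-40 0 0 0 36;-50 0 0 0 36;-50 0 0 0 36;0 0 0 0 36;0 0 0 0 36'
python3 - <<'E'
from h import *
p=wr('w16');P=cloud(p,True);s=env.state();t=s['tool_pos'];print(t*1000,s['grip_width'])
M=R.from_quat(s['ee_rot']).as_matrix();T=(P-t)@M*1000
m=(abs(T[...,0])<20)&(abs(T[...,2])<30)&(abs(T[...,1])<19);q=T[m]
top=np.percentile(q[:,0],5);print('top',top)
q=q[(q[:,0]<top+2.5)];print(np.percentile(q,[.5,50,99.5],axis=0).round(1))
print(delta([477.2,11.2,176]))
E
```

```text
t: 20.42
tool_pos: [0.6442, -0.1289, 0.0175]
ee_rot: [0.332, 0.624, -0.332, 0.625]
ft_force: [-2.0, 0.3, 9.9]
grip_width: 0.0386
t: 21.18
tool_pos: [0.6435, -0.1287, 0.1716]
ee_rot: [0.332, 0.624, -0.332, 0.624]
ft_force: [-0.4, 0.4, -0.9]
grip_width: 0.0383
[ 643.32062103 -128.71519659  170.93326216] 0.03824274734754316
top -5.2363817675785125
[[-20.  -19.  -11.6]
 [-12.2 -18.7  -1.6]
 [ -3.  -18.3  10.6]]
[  -4.9  -59.5 -208.9]
```

View pics/w16.png

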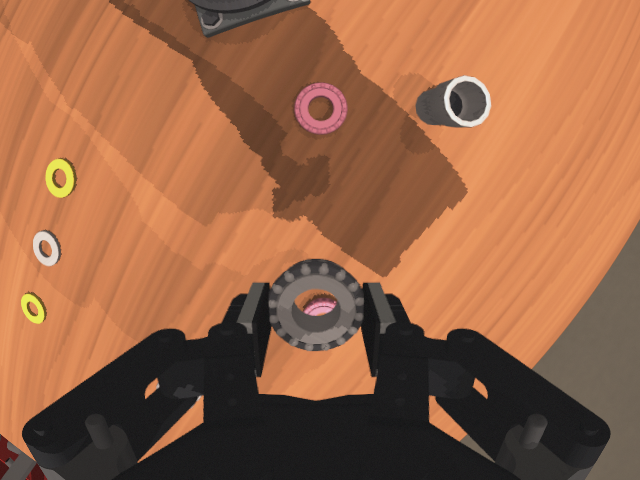

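```bash
python3 -m inch '-5 0 0 0 36;0 -15 -52 0 36;0 -15 -52 0 36;0 -15 -52 0 36;0 -15 -53 0 36;0 0 0 0 36;0 0 0 0 36'
python3 - <<'E'
from h import *
p=wr('w17');P=cloud(p,True);s=env.state();t=s['tool_pos'];print(t*1000,s['grip_width'])
M=R.from_quat(s['ee_rot']).as_matrix();T=(P-t)@M*1000
m=(abs(T[...,0])<14)&(abs(T[...,2])<30)&(abs(T[...,1])<17);q=T[m]
top=np.percentile(q[:,0],[2,10,30,50]);print('top',top)
q=q[(q[:,0]<top[1]+3)];print(np.percentile(q,[.5,50,99.5],axis=0).round(1))
u=T[m];u=u[u[:,0]<top[1]+3];A=np.c_[u[:,1:],np.ones(len(u))];print('tilt',np.linalg.lstsq(A,u[:,0],rcond=None)[0].round(3))
print(delta([477.2,11.2,110]))
E
```

```text
t: 22.1
tool_pos: [0.4776, 0.0107, 0.1764]
ee_rot: [0.332, 0.624, -0.332, 0.625]
ft_force: [0.2, -0.8, -0.5]
grip_width: 0.0382
[477.73611926  10.4046683  176.24885504] 0.038721747495989056
top [0.86841636 1.36375078 1.8689141  2.28353063]
[[  0.5 -16.7 -20.5]
 [  2.2   0.1  -4.3]
 [  4.3  16.8  18.7]]
tilt [ 0.    -0.004  2.194]
[66.2 -0.  -1. ]
```

View pics/w17.png

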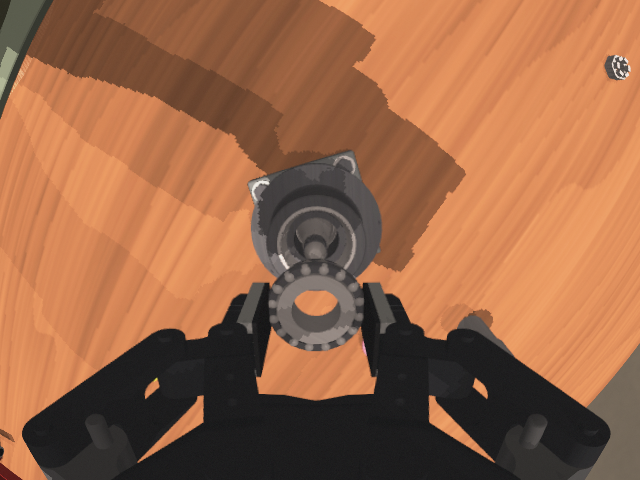

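Held level: top 2 mm ahead of the TCP, underside 17 ahead, already over the axle whose tip is at (315,248) in perspective. Descending in stages.

```bash
python3 -m inch '30 0 0 0 36;18 0 0 0 36;0 0 0 0 36;0 0 0 0 36'
python3 - <<'E'
from h import *
p=wr('w18');P=cloud(p,True);s=env.state();t=s['tool_pos'];print(t*1000)
M=R.from_quat(s['ee_rot']).as_matrix();T=(P-t)@M*1000
q=T[(P[...,2]>.095)&(P[...,2]<.108)&(abs(T[...,2])<12)&(abs(T[...,1])<12)]
if len(q):print('tip',np.percentile(q,[0.5,50,99.5],axis=0).round(1),len(q))
print(delta([477.2,11.2,93]))
E
```

```text
t: 22.65
tool_pos: [0.4775, 0.0106, 0.1288]
ee_rot: [0.332, 0.624, -0.332, 0.624]
ft_force: [-0.2, -0.4, -0.2]
grip_width: 0.0383
[477.53582447  10.6361076  128.944509  ]
tip [[23.4 -5.   0.4]
 [25.2 -0.   2.4]
 [30.3  4.9  6.1]] 115
[35.9  0.  -0.7]
```

View pics/w18.png

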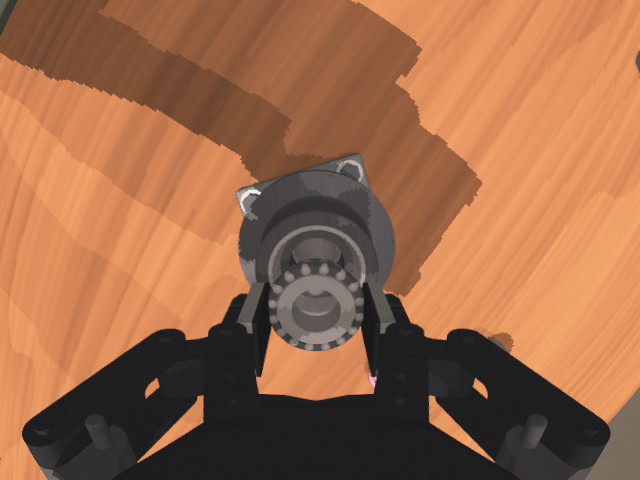

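The tip shows inside the bore at (316,292), centred sideways. Continuing.

```bash
python3 -m inch '8 0 0 0 36;8 0 0 0 36;6 0 0 0 36;0 0 0 0 36'; python3 -m inch '5 0 0 0 36;5 0 0 0 36;2 0 0 0 36;0 0 0 0 36'
```

```text
t: 23.2
tool_pos: [0.4769, 0.0109, 0.1058]
ee_rot: [0.332, 0.625, -0.332, 0.624]
ft_force: [-0.8, -0.1, 0.1]
grip_width: 0.0387
t: 23.7
tool_pos: [0.477, 0.0109, 0.0942]
ee_rot: [0.332, 0.624, -0.332, 0.624]
ft_force: [0.5, 0.7, -0.4]
grip_width: 0.0384
```

```bash
python3 -m inch '0 0 0 0 60;0 0 0 0 60;-10 0 0 0 60;-20 0 0 0 60;-30 0 0 0 60;0 0 50 0 60;0 0 20 0 60;0 0 0 0 60'
cat >> h.py <<'E'
def chk(P,r0,r1,zlo,zhi,c=(.4772,.0112)):
    a=np.hypot(P[...,0]-c[0],P[...,1]-c[1]);Q=P[(a>r0)&(a<r1)&(P[...,2]>zlo)&(P[...,2]<zhi)]
    A=np.c_[Q[:,:2]-np.array(c),np.ones(len(Q))];k=np.linalg.lstsq(A,Q[:,2],rcond=None)[0];print('plane',k.round(4),len(Q),'med',np.median(Q[:,2]).round(4))
E
python3 - <<'E'
from h import *
p=wr('w19');P=cloud(p,True);print(env.state()['tool_pos'])
chk(P,.011,.018,.075,.1);chk(P,.026,.031,.075,.1)
E
```

```text
t: 24.7
tool_pos: [0.5165, -0.0483, 0.1548]
ee_rot: [0.333, 0.624, -0.333, 0.624]
ft_force: [-0.5, 0.4, -0.2]
grip_width: 0.0602
[ 0.5160311  -0.04709491  0.15470907]
plane [0.0041 0.0001 0.0871] 2190 med 0.0874
plane [0.0022 0.0005 0.0844] 2915 med 0.0844
```

View pics/w19.png

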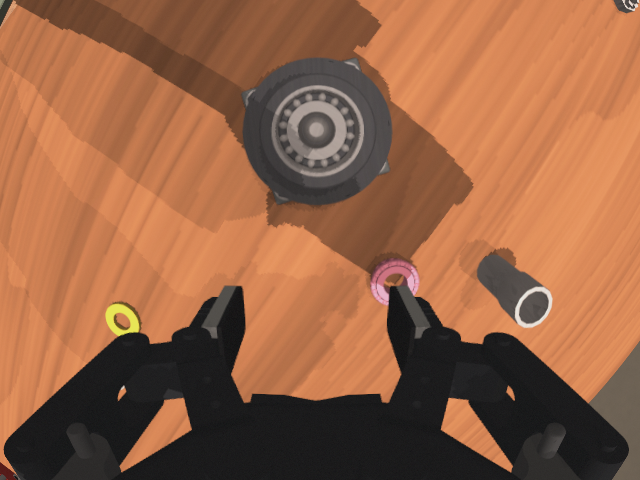

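The small bearing is home: top at z = 87.1, 3 mm above the hub at 84.4, level, at (317,129). Now the washer, turning so the jaws lie along x, away from the yellow ones.

```bash
python3 -m inch '0 0 0 10 60;0 0 0 10 60;0 0 0 10 60;0 0 0 4 60;0 -19 52 0 60;0 -19 52 0 60;0 -19 52 0 60;0 -19 52 0 60;0 -19 53 0 60;0 0 0 0 60;0 0 0 0 60'
python3 - <<'E'
from h import *
p=wr('w20');P=cloud(p,True);s=env.state();print(s['tool_pos']*1000);print(R.from_quat(s['ee_rot']).as_matrix().round(3))
print(fit(P,(.421,-.308),.032,.003,.02))
a=fit(P,(.421,-.308),.032,.003,.02)[1];print(delta([a[0],a[1],60]))
E
```

```text
t: 26.12
tool_pos: [0.4215, -0.3069, 0.1545]
ee_rot: [0.5, 0.5, -0.5, 0.5]
ft_force: [0.3, 1.1, 0.0]
grip_width: 0.06
[ 421.80416787 -306.58995443  154.52836851]
[[ 0.     1.     0.002]
 [ 0.001  0.002 -1.   ]
 [-1.     0.    -0.001]]
(1375, array([ 427.5, -309.6,   39. ]), array([3.9, 5.3, 6.9]))
[94.5  5.7  3.1]
```

View pics/w20.png

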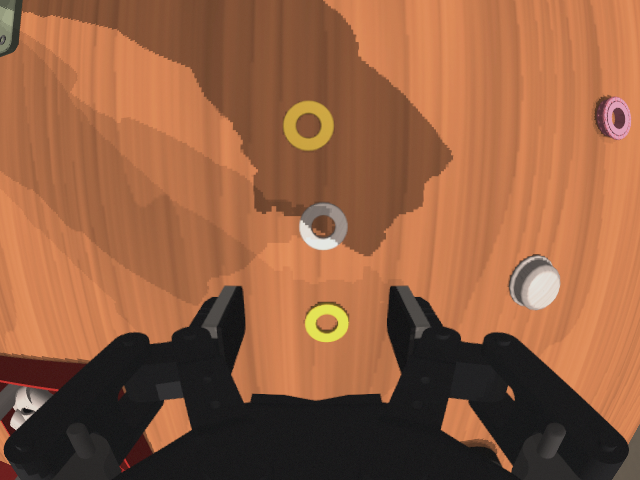

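Steel washer at (323,227), world (427.5, −309.6), top at z = 5.3. Yellow ones are at (308,125) and (327,323).

```bash
python3 -m inch '40 3 3 0 46;40 3 0 0 46;20 0 0 0 46;0 0 0 0 46;0 0 0 0 46'
python3 -c "
from h import *
p=wr('w21');P=cloud(p,True);s=env.state();t=s['tool_pos'];print(t*1000,s['grip_width'])
a=fit(P,(.427,-.309),.03,.003,.02);print(a)
M=R.from_quat(s['ee_rot']).as_matrix();T=(P.reshape(-1,3)-t)@M*1000
m=(abs(T[:,0])<40)&(abs(T[:,2])<10)&(abs(T[:,1])<60)&(abs(T[:,1])>20)
print(np.percentile(T[m][:,0],[98,99.5,100]))
print(delta([a[1][0],a[1][1],10.5]))"
```

```text
t: 26.8
tool_pos: [0.4278, -0.3107, 0.0553]
ee_rot: [0.5, 0.5, -0.5, 0.501]
ft_force: [-0.2, 0.6, 0.6]
grip_width: 0.0463
[ 427.81432046 -310.89101508   55.418198  ] 0.04606342463905663
(2974, array([ 427.4, -309.6,   38.9]), array([3.8, 5.4, 6.7]))
[5.98752094 7.579922   9.14274183]
[44.9 -0.5 -1.3]
```

View pics/w21.png

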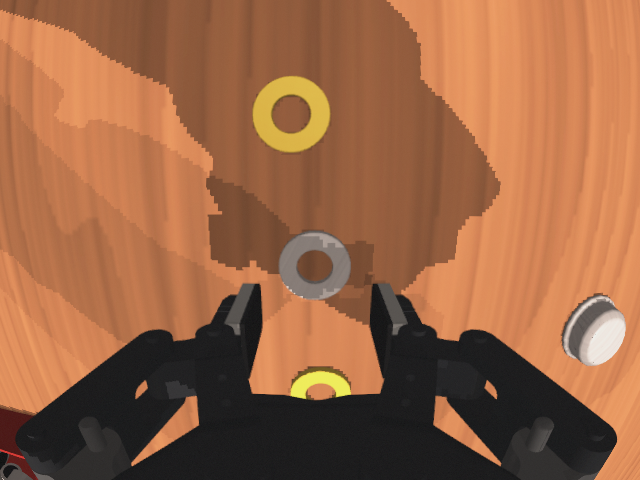

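```bash
python3 -m inch '25 0 -1 0 46;15 0 0 0 46;5 0 0 0 46;0 0 0 0 46;0 0 0 0 46'; python3 -m inch '0 0 0 0 33;0 0 0 0 33;0 0 0 0 33' 30; python3 -m inch '-15 0 0 0 33;-40 0 0 0 33;-50 0 0 0 33;-50 0 0 0 33;0 0 0 0 33;0 0 0 0 33'
python3 - <<'E'
from h import *
p=wr('w22');P=cloud(p,True);s=env.state();t=s['tool_pos'];print(t*1000,s['grip_width'])
M=R.from_quat(s['ee_rot']).as_matrix();T=(P-t)@M*1000
q=T[(T[...,0]>-3)&(T[...,0]<13)&(abs(T[...,2])<26)&(abs(T[...,1])<16)]
print(np.percentile(q,[.5,10,50,90,99.5],axis=0).round(1))
A=np.c_[q[:,1:],np.ones(len(q))];print('tilt',np.linalg.lstsq(A,q[:,0],rcond=None)[0].round(3))
print(delta([477.2,11.2,175]))
E
```

```text
t: 27.48
tool_pos: [0.4274, -0.3103, 0.0099]
ee_rot: [0.5, 0.5, -0.5, 0.5]
ft_force: [-0.2, -0.0, 0.2]
grip_width: 0.0462
t: 27.85
tool_pos: [0.4274, -0.3103, 0.0102]
ee_rot: [0.5, 0.5, -0.5, 0.5]
ft_force: [-1.6, 1.5, 12.2]
grip_width: 0.0351
t: 28.6
tool_pos: [0.4271, -0.3099, 0.1646]
ee_rot: [0.5, 0.5, -0.5, 0.5]
ft_force: [-0.3, 0.8, -1.2]
grip_width: 0.0354
[ 426.90624781 -309.86746963  164.03276096] 0.03531800462814778
[[  2.9 -15.8 -19.5]
 [  3.7 -12.6 -16.4]
 [  4.4  -0.   -3.3]
 [  5.5  12.7  12.7]
 [  8.9  15.8  17.4]]
tilt [-2.000e-03 -6.000e-03  4.583e+00]
[ -10.9   50.3 -321.1]
```

View pics/w22.png

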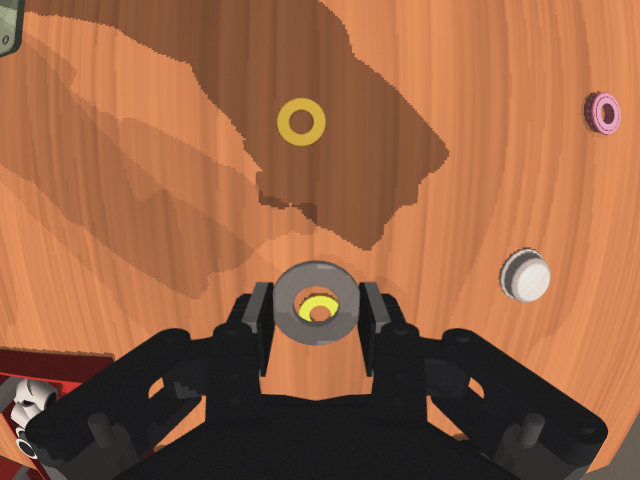

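The washer is held flat, about 1 mm back along tool z, and both yellow ones are untouched. To the axle.

```bash
python3 -m inch '-10 0 0 0 33;0 8 -52 0 33;0 8 -52 0 33;0 8 -52 0 33;0 8 -52 0 33;0 8 -52 0 33;0 10 -50 0 33;0 0 -10 0 33;0 0 0 0 33;0 0 0 0 33'
python3 - <<'E'
from h import *
s=env.state();print(s['tool_pos']*1000,delta([477.2,11.2,115]))
E
```

```text
t: 29.9
tool_pos: [0.4771, 0.0085, 0.1744]
ee_rot: [-0.5, -0.499, 0.501, -0.5]
ft_force: [0.3, 0.1, -0.8]
grip_width: 0.0355
[477.10636338   8.51189398 174.39879516] [59.4  0.1 -2.7]
```

```bash
python3 -m inch '25 0 -2 0 33;25 0 0 0 33;0 0 0 0 33;0 0 0 0 33'
python3 - <<'E'
from h import *
p=wr('w23');P=cloud(p,True);s=env.state();t=s['tool_pos'];print(t*1000)
M=R.from_quat(s['ee_rot']).as_matrix();T=(P-t)@M*1000
q=T[(T[...,0]>2)&(T[...,0]<8)&(abs(T[...,2])<26)&(abs(T[...,1])<16)];print(np.percentile(q,[.5,50,99.5],axis=0).round(1))
q=T[(P[...,2]>.095)&(P[...,2]<.108)&(abs(T[...,2])<12)&(abs(T[...,1])<9)]
if len(q):print('tip',np.percentile(q,[0.5,50,99.5],axis=0).round(1),len(q))
print(delta([477.2,11.2,97]))
E
```

```text
t: 30.4
tool_pos: [0.4774, 0.0112, 0.1251]
ee_rot: [0.5, 0.5, -0.5, 0.5]
ft_force: [0.5, -0.6, -0.1]
grip_width: 0.0351
[477.54566746  11.42216224 125.22171351]
[[  3.6 -15.8 -19.3]
 [  5.1   0.1  -3.1]
 [  7.7  15.8  17.7]]
tip [[19.6 -6.5 -3. ]
 [21.3 -0.3  1.1]
 [26.2  6.3  6.2]] 354
[28.2 -0.4  0.2]
```

View pics/w23.png

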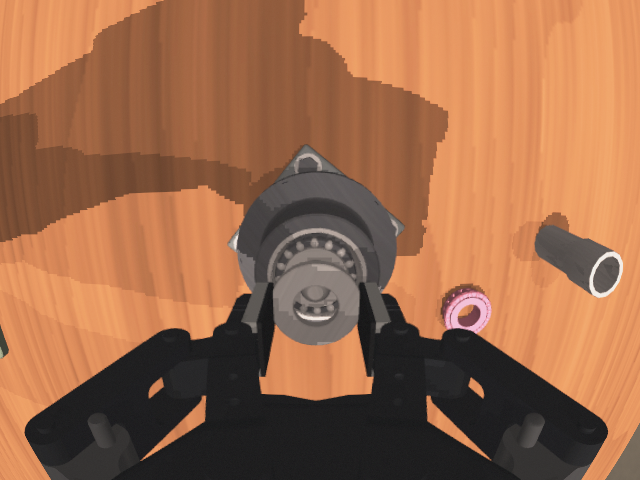

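Tip in the hole at (316,292). Shift 1 mm, then down.

```bash
python3 -m inch '8 0 1 0 33;8 0 0 0 33;0 0 0 0 33'; python3 -m inch '6 0 0 0 33;4 0 0 0 33;0 0 0 0 33'; python3 -m inch '1 0 0 0 33;0 0 0 0 33'
```

```text
t: 30.82
tool_pos: [0.4769, 0.0109, 0.1077]
ee_rot: [-0.5, -0.5, 0.5, -0.5]
ft_force: [-0.1, -0.7, -1.0]
grip_width: 0.0353
t: 31.2
tool_pos: [0.4771, 0.0109, 0.098]
ee_rot: [-0.5, -0.5, 0.5, -0.5]
ft_force: [-0.3, -0.1, 0.1]
grip_width: 0.0354
t: 31.45
tool_pos: [0.4772, 0.0109, 0.0973]
ee_rot: [-0.5, -0.5, 0.5, -0.5]
ft_force: [-0.5, 0.1, 0.0]
grip_width: 0.0354
```

```bash
python3 -m inch '0 0 0 0 55;0 0 0 0 55;0 0 0 0 55;-10 0 0 0 55;-20 0 0 0 55;-30 0 0 0 55;-10 0 40 0 55;0 0 30 0 55;0 0 0 0 55;0 0 0 0 55'
python3 - <<'E'
from h import *
p=wr('w24');P=cloud(p,True);print(env.state()['tool_pos'])
chk(P,.0105,.017,.08,.1);chk(P,.026,.031,.075,.1);print(fit(P,(.4772,.0112),.025,.0895,.0935))
p=read_camera('side');cv2.imwrite('pics/side9.png',p['pixels'][100:420,180:500]);P=cloud(p);chk(P,.0105,.017,.08,.1,(.475,.009))
p=read_camera('top');cv2.imwrite('pics/top9.png',p['pixels'])
E
```

```text
t: 32.7
tool_pos: [0.4772, -0.0585, 0.1676]
ee_rot: [0.5, 0.5, -0.5, 0.5]
ft_force: [-0.0, 0.4, -0.2]
grip_width: 0.0549
[ 0.47723676 -0.05820386  0.16749222]
plane [-0.0011  0.0011  0.0924] 1807 med 0.0924
plane [0.0029 0.0008 0.0844] 2607 med 0.0844
(2602, array([477.2,  11.5,  38.5]), array([90.9, 92.4, 93.4]))
plane [-0.0124  0.0913  0.0915] 99 med 0.0924
```

View pics/w24.png

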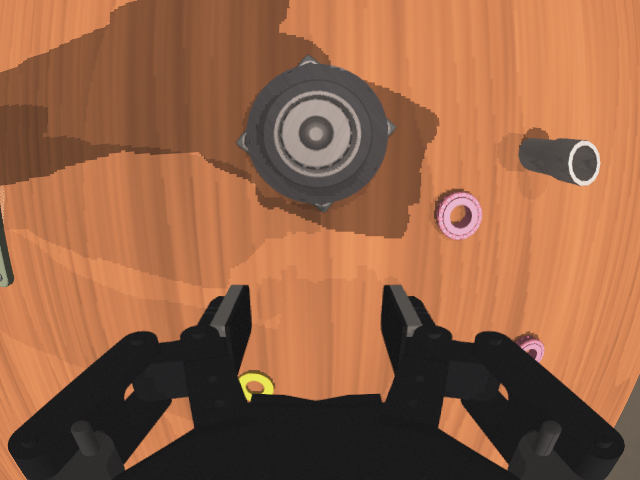

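View pics/side9.png

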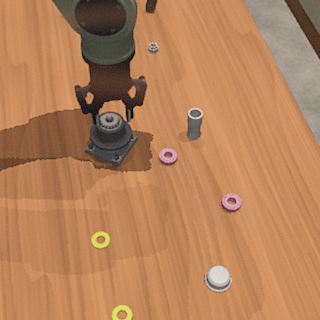

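The washer lies flat at (316,132). Its top is at z = 92.4, matching 87 + 5 mm, and its centre is (477.2, 11.5) on the axle. Nut, cap, socket and look-alikes are in place. Handing in.

```bash
python3 -c "
from h import *
print(env.sign_off())"
```

```text
the job is handed in; nothing more can be done
None
```

The hub is built up on the axle in the order asked, and I handed the job in after about 33 s of robot time. Each part was checked with the wrist camera before I fetched the next:

| Part | Measured top height | Expected |
|---|---|---|
| Large bearing | about 45 mm | 45 mm |
| Hub | 84.4 mm | 84 mm |
| Small bearing | 87.1 mm | 87 mm |
| Washer | 92.4 mm | 92 mm |

- **Level:** all four parts lay level to within about 1°. The washer was centred within about 0.3 mm of the axle, and the gripper was well clear of everything at the end.
- **Released early:** I let the large bearing go about 10 mm above its seat because of the gripper's body, and the small one about 5 mm above because of its fingers. Both dropped fully home.
- **Forces:** the highest reading I saw was about 37 N, when the hub met the bearing.
- **Disagreements:** the top and side cameras placed the parts up to 8 mm from the wrist camera's positions. Most were 2–3 mm off; the washer was the worst. I used the wrist camera's values. The last side view gave a washer height of 92.4 mm too, but with too few points to judge tilt.
- **Bystanders:** the nut, dust cap, socket and look-alikes looked undisturbed.

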